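# Click the slicing cassette into the vegetable slicer

### The arm

A 6-joint arm with a two-finger parallel gripper is mounted at the origin on the work surface. World frame = base frame: x ahead of the robot, y to its left, z up, the work surface at z = 0. Lengths are in m, angles in degrees, forces in N, time in s.
With the tool pointing down it reaches from about 0.25 to 0.725 m from the base axis. Payload 9.7 kg.
Tool frame: the origin (TCP) lies at the very end of the fingers, on their centre line; the grasp point (between the pads) lies 19 mm behind it (bot.grip_point_offset is the distance from the TCP to the grasp point, in m); y points along the fingers, x is the direction in which the jaws open and shut, and the axes are right-handed (so a half turn about y gives the same grasp; the last joint's range is limited). The gripper opens to 85 mm and grips with 20 to 120 N. Pads are 22 mm wide; open, the fingers measure 114 mm over their backs; the gripper's body (76 mm by 85 mm) begins 54 mm behind the grasp point. The pads swing forward as they close: fully open they stand 13 mm farther back than shut.
Start: joints at [67.724, 4.979, 10.078, 95.1, 0, 90], TCP at [0.208, 0.509, 0.231] pointing down, gripper open.
Joint ranges: [-179.16, 179.16], [-48.56, 103.87], [-65.8, 70.77], [-126.05, 130.52], [-82.76, 87.17], [-180, 180]. Speed limits (degrees/s): [127.2, 127.2, 147.25, 180, 180, 180].

### API

Orientations are given as [roll, pitch, yaw] about the fixed x, y, z axes, in that order (R = Rz(yaw) Ry(pitch) Rx(roll)).
In Python, from workcell import bot gives the robot as it stands.
- The arm moves only by the shell command python3 -m inch 'ROWS' [FORCE]. ROWS is JSON, a list of rows, each a list of 3 entries, a list of its own where there are three numbers: the shift along the tool's x, y, z in mm, then the turn, a rotation vector about the tool's x, y, z in rad, then the finger opening in mm, from 0 to 85.4. In form: [[[x, y, z], [ax, ay, az], grip], ...]. A call has 1 to 20 rows; each row is the pose to reach, as a shift and turn from the pose measured when the call began, along the tool's axes at that moment; what a row does not reach only later rows make up. A row lasts 1/10 s, in which the tool goes at most 50 mm and 8.59 degrees, less where a joint would pass 70% of its speed; a pose out of reach is approached as far as the arm can. A call with a gripper value outside its range is refused whole. The fingers move at their own pace and stop on an object; FORCE is the grip in N (left out, the last holds). Time passes only in rows, so rows that repeat a pose let the fingers close. It gives the time, the measured TCP pose, the force and the opening at its end, in the units of the state.
- bot.get_obs(): the state, without advancing time (a new reading comes with each control period).
- bot.camera(name): name is "scene" or "top" or "wrist"; returns a dict with "frame" (384x512x3 uint8, red, green, blue), "mtx" (3x3 intrinsics, pixels), "k1" (the pictures are not rectified: a ray, as slopes to the right and down, at radius r is drawn at 1 + k1 r^2 times it, then the intrinsics apply), "origin" and "orientation" of the camera in the world. Camera axes: x right, y down, z forward; pixel columns grow to the right and rows downward; lengths in m; the calibration is good to about 2 mm. A picture is of the moment at which its call begins. There is no depth.
- bot.job_done(): hands the job in, once; it reports no verdict.
Trained networks look in a picture, given as the dict that the camera call returned (one of the last four; its "shot" number tells which), for a name from the list of things; names that differ only in an ending like _2 or _b are one class to them, and where a whole thing is asked for, a point or a joint stands for the part that bears it (a point fixed in the world has none). Each returns a list of dicts, best first, with "confidence" (0 to 1); they miss things now and then, are a little off and sometimes report something else, mostly with a low value. They report only what shows in the picture. A call takes as long as a camera call.
- bot.search_frame(picture, name): "box" ([left, top, right, bottom] in pixels, round what is visible of it).
- bot.cut_out(picture, name): "region" (384x512 bool, what is visible of it) and "box" ([left, top, right, bottom] in pixels, round what is visible of it).
The state is a dict: "time": time; "q": joint angles; "qd": joint speeds; "joint_efforts": joint torques, N m; "ee_pos": TCP position; "tcp_rot": TCP orientation; "wrist_force": force on the tool from outside, world axes, zero at the start; "torque": the same for the moment, N m; "opening": finger opening in m.
Only numpy, scipy, OpenCV 4.12 (cv2) and the standard library are available. Lean on these libraries where they do the work, as an engineer would, in place of code of your own. Each camera call takes 0.05 s, during which the arm holds its last target. There are 200 camera calls.

### The job

Take the slicing cassette with the green grip out of the wooden caddy and push it foot-first down into the slot on top of the vegetable slicer, gently past the sprung ball until it clicks and its foot bears firmly on the rubber pad at the bottom, then let go so that it stays held upright. The depth of the seat is set differently each time, so feel for it and never press hard; leave the other cassettes in the caddy and everything else where it stands.

Things in the scene. Friction and masses are not known exactly. Their poses are not given: they have to be found in the camera images.
- green_cassette: Cassette to load: white upright slab, 14 mm thick (x), 50 wide (y), 140 tall (z), origin under its centre, about 100 g. Foot: 11 x 36 mm, widening to 14 x 50 at 7 mm up; then full, but for a notch 4 mm deep in both narrow edges, from 30.5 to 41.5 mm up (middle 36 mm). Above 80 mm: the green grip. The same both ways round (half a turn).
- green_grip (a point): Middle of the green grip, 118 mm above the cassette's underside. The grip is 14 mm thick (cassette x), 36 mm wide (y) and reaches from 80 to 140 mm above the underside; take it with a finger on each broad face.
- caddy: Fixed light-wood block, 60 mm (x) by 250 mm (y) by 30 mm high, origin under its centre, with three pockets 17 x 53 mm in a row along its y, 80 mm apart, their floor 6 mm above the table. A cassette stands upright in each, 24 mm deep, its axes parallel to the caddy's; which is where changes.
- slicer: Fixed vegetable slicer: grey block 150 x 150 mm, 110 mm high, flat white top, the slot in its middle, and a white motor tower on its -y side that begins 76 mm from the slot and rises to 153 mm. Origin on the table under the middle of the slot. Its x is along the slot's 16.5 mm side, its y along the 52 mm side. Over 30 N between it and the cassette (side pushes counted in) does damage.
- slot_mouth (a point): Middle of the slot's mouth, in a black collar, level with the slicer's top, 110 mm above the table. Slot 16.5 (slicer x) by 52 mm (slicer y), widened by the sloping collar to 23 x 58 mm in its top 4 mm. A cassette goes in foot down, its x along the slicer's x. Fully home its foot is 50 to 80 mm below the mouth: set differently each time and not to be seen.
- ball (a joint): Sprung steel ball, 10 mm in diameter, in the slot's +y side, 36 mm above the seat. 0 m: fully out, 5 mm into the slot; a cassette edge pushes it back 3 to 5 mm; near 0 again when the notch is on it. The foot meets it 35 to 40 mm short of home; pushing past takes 3 to 12 N, then the notch snaps in, drawing the cassette down: the click.
- pad (a joint): Sprung rubber pad at the bottom of the slot, on which the foot rests when home: 0 m when free, grows as it is pressed down, at most 0.002 (hard stop). It starts at 1 N and stiffens by 5 N per mm. To be sure that the cassette is home, press it down by at least 0.8 mm (5 N), and hardly beyond its 2 mm (11 N), before letting go.
- orange_cassette: Another cassette in the caddy, with an orange grip; 14 mm thick (its x), 50 mm wide (its y), 140 mm tall (its z); origin at the centre of its underside. Leave it.
- blue_cassette: Another cassette in the caddy, with a blue grip; 14 mm thick (its x), 50 mm wide (its y), 140 mm tall (its z); origin at the centre of its underside. Leave it.
- oil_bottle: Green oil bottle, 72 mm across, 240 mm tall; origin under its centre. Leave it.
- vinegar_bottle: Amber vinegar bottle, 54 mm across, 220 mm tall; origin under its centre. Leave it.
- honey_jar: Amber honey jar, 70 mm across, 100 mm tall; origin under its centre. Leave it.
- salad_bowl: White bowl, 170 mm across, 70 mm tall; origin under its centre. Leave it.
- ramekin: Small blue cup, 66 mm across, 40 mm tall; origin under its centre. Leave it.

How it is judged:
By the outcome, as a careful person would: the job done as asked, in the order asked, and still so for the second after the job is handed in, with the robot touching nothing.
It also fails if it takes over 64 s, if anything falls off the work surface, if the arm or the gripper's body presses on something with over 40 N, if the wrist force passes 120 N, or if a joint passes its speed limit or range.

## Working session

There is one attempt and no reset: what is moved stays moved. The work goes in short steps, Python scripts to look and compute and a shell command to move; the robot and the scene stay as the last step left them, time stands still between calls to the robot, and variables do not carry over. Pictures are saved under pics/ and viewed, about 8 in all and at most 12, crops included, and the job is handed in when it is done.

```bash
mkdir -p pics
cat > h.py <<'E'
import numpy as np, cv2
from workcell import bot
from scipy.spatial.transform import Rotation as R
def rot(o):
    o=np.array(o,float)
    return o if o.shape==(3,3) else (R.from_quat(o).as_matrix() if o.size==4 else R.from_euler('xyz',o,degrees=True).as_matrix())
def ray(c,uv):
    K=np.array(c["mtx"]);k=c["k1"]
    d=(np.array(uv,float)-[K[0,2],K[1,2]])/[K[0,0],K[1,1]]
    s=d.copy()
    for _ in range(30): s=d/(1+k*(s@s))
    return np.array(c["origin"]),rot(c["orientation"])@np.array([s[0],s[1],1])
def atz(c,uv,z):
    o,d=ray(c,uv); return o+d*(z-o[2])/d[2]
def proj(c,p):
    K=np.array(c["mtx"]);q=rot(c["orientation"]).T@(np.array(p)-np.array(c["origin"]))
    s=q[:2]/q[2]; s=s*(1+c["k1"]*(s@s)); return s*[K[0,0],K[1,1]]+[K[0,2],K[1,2]]
def tri(rays):
    A=0;b=0
    for o,d in rays:
        d=d/np.linalg.norm(d);P=np.eye(3)-np.outer(d,d);A=A+P;b=b+P@o
    return np.linalg.solve(A,b)
E
python3 - <<'E'
from h import *
o=bot.get_obs();print(o["time"],o["ee_pos"],o["tcp_rot"],o["wrist_force"])
cs={n:bot.camera(n) for n in ("scene","top","wrist")}
for n,c in cs.items():
    print(n,c["origin"],c["orientation"],c["k1"],c["mtx"][0][0])
    for t in ("green_cassette","green_grip","caddy","slicer","slot_mouth","orange_cassette","blue_cassette","oil_bottle","vinegar_bottle"):
        r=bot.search_frame(c,t)
        print(n,t,[(np.round(x["box"]).astype(int).tolist(),round(x["confidence"],2)) for x in r[:2]])
im=np.hstack([cs["scene"]["frame"],cs["top"]["frame"]]);cv2.imwrite("pics/1.png",cv2.resize(im,(800,300),interpolation=cv2.INTER_AREA)[:,:,::-1])
cv2.imwrite("pics/2.png",cv2.resize(cs["top"]["frame"],(800,600))[:,:,::-1])
E
```

```text
0.0 [0.20840599 0.50873339 0.23058898] [-9.00004680e+01  7.56500561e-02  6.77232894e+01] [-0.00286467 -0.46734001 -0.01802455]
scene [1.12512078 0.78693089 0.6837459 ] [-125.32810527    0.59152563  139.12807644] -0.09526990358062443 385.3819623123499
scene green_cassette [([295, 183, 310, 225], 0.57)]
scene green_grip [([296, 180, 316, 222], 0.95), ([243, 230, 275, 279], 0.33)]
scene caddy [([259, 206, 352, 252], 0.61)]
scene slicer [([150, 108, 229, 186], 0.76)]
scene slot_mouth [([146, 106, 230, 185], 0.76), ([243, 232, 273, 280], 0.72)]
scene orange_cassette [([268, 174, 288, 215], 0.55)]
scene blue_cassette [([322, 194, 347, 238], 0.56)]
scene oil_bottle [([373, 218, 422, 324], 0.84)]
scene vinegar_bottle []
top [0.41800653 0.15855966 1.25459237] [-172.76051745    0.33947405  -91.59671158] -0.17946127961633604 447.64070531440063
top green_cassette [([184, 217, 204, 233], 0.72), ([212, 210, 233, 220], 0.61)]
top green_grip [([213, 211, 232, 220], 0.71)]
top caddy [([180, 194, 267, 242], 0.7), ([243, 200, 257, 212], 0.27)]
top slicer [([349, 163, 465, 225], 0.98)]
top slot_mouth [([351, 154, 464, 226], 0.79)]
top orange_cassette [([244, 200, 259, 212], 0.56)]
top blue_cassette [([183, 216, 202, 232], 0.64)]
top oil_bottle [([78, 180, 128, 211], 0.95), ([306, 258, 325, 278], 0.22)]
top vinegar_bottle [([75, 246, 118, 266], 0.69)]
wrist [0.14129495 0.53653159 0.37287544] [1.63492403e+02 5.77928248e-02 6.77115447e+01] 0.002393042421738928 281.6151326159356
wrist green_cassette []
wrist green_grip []
wrist caddy []
wrist slicer []
wrist slot_mouth []
wrist orange_cassette []
wrist blue_cassette []
wrist oil_bottle []
wrist vinegar_bottle [([334, 271, 434, 383], 0.83)]
```

View pics/1.png

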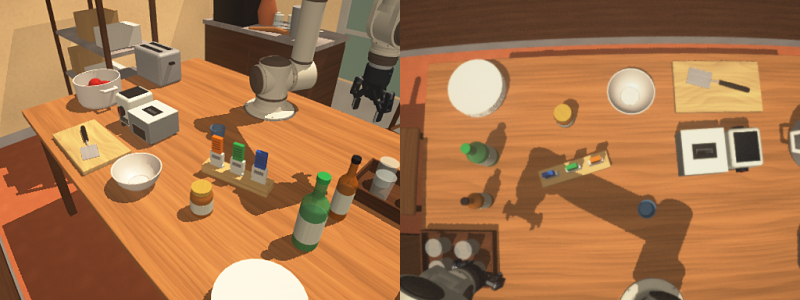

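View pics/2.png

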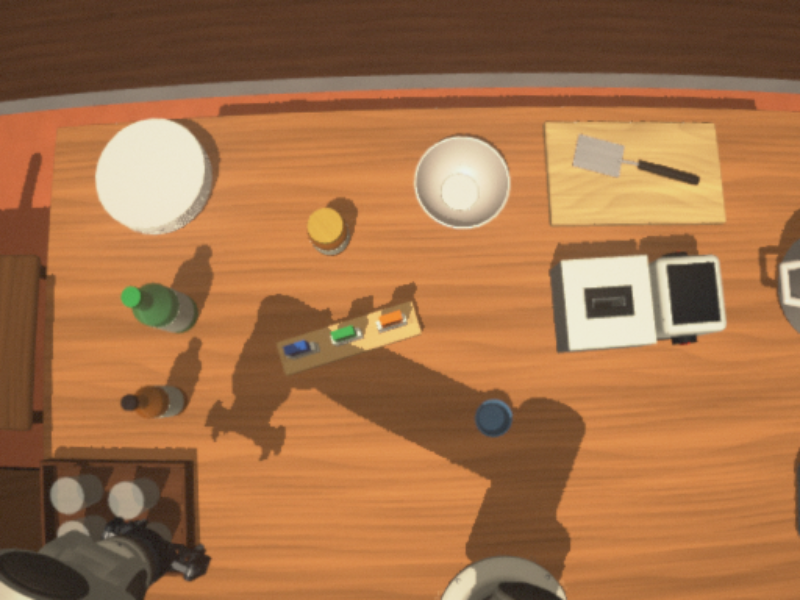

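Picture 1/2 shows the caddy (green cassette in the middle, top view ~(344,333)/800) and the slicer slot at ~(609,302)/800. I'll compute the positions from colour.

Run:
```python
from h import *
c=bot.camera("top");f=c["frame"];hsv=cv2.cvtColor(f,cv2.COLOR_RGB2HSV)
def rect(m,box):
    M=np.zeros(m.shape,np.uint8);l,t,r,b=box;M[t:b,l:r]=m[t:b,l:r]
    k=cv2.findContours(M,cv2.RETR_EXTERNAL,cv2.CHAIN_APPROX_NONE)[0];k=max(k,key=cv2.contourArea);return cv2.minAreaRect(k)
g=rect(((hsv[...,0]>45)&(hsv[...,0]<85)&(hsv[...,1]>90)).astype(np.uint8),(208,200,240,225))
s=rect((hsv[...,2]<100).astype(np.uint8),(365,175,410,210))
t=rect((hsv[...,2]>185).astype(np.uint8)*(hsv[...,1]<50),(350,155,418,230))
for n,r,z in(("grip",g,.146),("slot",s,.11),("topface",t,.11)):
    P=np.array([atz(c,p,z) for p in cv2.boxPoints(r)])
    e=[P[1]-P[0],P[2]-P[1]];print(n,r,P.mean(0).round(4),[(np.linalg.norm(x).round(4),np.degrees(np.arctan2(x[1],x[0])).round(1)) for x in e])
for n,b in(("blue",(183,216,202,232)),("orange",(244,200,259,212)),("green",(213,211,232,220))):
    print(n,atz(c,[(b[0]+b[2])/2,(b[1]+b[3])/2],.14).round(4))
for p in((277,343),(285,375),(422,329),(413,300)): print(atz(c,np.array(p)*.64,.03).round(4))
for n,p,z in(("bowl",(462,182),.07),("honey",(326,225),.1),("ram",(493,418),.04)):print(n,atz(c,np.array(p)*.64,z).round(3))
s=bot.camera("scene")
print(proj(s,[*atz(c,g[0],.146)[:2],.146]))
o=bot.get_obs();print(rot(o["tcp_rot"]).round(3))
```

```text
grip ((219.16539001464844, 212.77308654785156), (6.49022912979126, 14.471455574035645), 74.74488067626953) [0.5133 0.2602 0.146 ] [(np.float64(0.0361), np.float64(-76.3)), (np.float64(0.0162), np.float64(-165.9))]
slot ((389.5, 193.0), (18.0, 29.0), 90.0) [ 0.5549 -0.1816  0.11  ] [(np.float64(0.0785), np.float64(-91.5)), (np.float64(0.0477), np.float64(176.0))]
topface ((389.041015625, 192.95083618164062), (57.6712646484375, 55.679481506347656), 84.80557250976562) [ 0.5556 -0.1812  0.11  ] [(np.float64(0.1521), np.float64(-86.1)), (np.float64(0.1531), np.float64(-178.9))]
blue [0.4874 0.3283 0.14  ]
orange [0.5285 0.1794 0.14  ]
green [0.5067 0.2526 0.14  ]
[0.5076 0.3873 0.03  ]
[0.4509 0.3736 0.03  ]
[0.5254 0.1308 0.03  ]
[0.5772 0.1451 0.03  ]
bowl [0.778 0.053 0.07 ]
honey [0.701 0.29  0.1  ]
ram [0.367 0.013 0.04 ]
[305.48438819 184.57785855]
[[ 0.379 -0.    -0.925]
 [ 0.925  0.     0.379]
 [ 0.    -1.     0.   ]]
```

```bash
python3 -m inch '[[[-8,-1,-25],[0,0.08,0],85],[[-20,-3,-60],[0,0.18,0],85],[[-32,-5,-100],[0,0.28,0],85],[[-44,-7,-140],[0,0.38,0],85],[[-56,-9,-180],[0,0.48,0],85],[[-68,-10,-220],[0,0.58,0],85],[[-80,-10,-260],[0,0.68,0],85],[[-92,-10,-300],[0,0.78,0],85],[[-102,-10,-335],[0,0.86,0],85],[[-110,-10,-360],[0,0.9,0],85],[[-115,-10,-376],[0,0.92,0],85],[[-115,-10,-376],[0,0.92,0],85],[[-115,-10,-376],[0,0.92,0],85]]' 40
python3 - <<'E'
from h import *
c=bot.camera("wrist");cv2.imwrite("pics/3.png",c["frame"][:,:,::-1])
for n in("green_cassette","green_grip","caddy"):
    print(n,[(x["box"],round(x["confidence"],2)) for x in bot.search_frame(c,n)[:2]])
for x in bot.cut_out(c,"green_grip")[:1]:
    print(x["box"],x["region"].sum())
f=c["frame"];hsv=cv2.cvtColor(f,cv2.COLOR_RGB2HSV)
m=((hsv[...,0]>45)&(hsv[...,0]<85)&(hsv[...,1]>90)).astype(np.uint8)
k=max(cv2.findContours(m,0,1)[0],key=cv2.contourArea);r=cv2.minAreaRect(k);print(r,cv2.boxPoints(r).tolist())
print(proj(c,[.5133,.2602,.146]), c["origin"])
E
```

```text
time: 2.9
ee_pos: [0.5125, 0.2603, 0.2412]
tcp_rot: [-90.0, 0.0, 15.0]
wrist_force: [0.6, -0.4, -0.4]
opening: 0.085
green_cassette [([246.3, 149.3, 264.0, 215.9], 0.8)]
green_grip [([247.0, 149.4, 264.6, 213.7], 0.56)]
caddy [([227.2, 62.6, 278.0, 258.0], 0.68)]
[247.4, 149.6, 263.8, 213.2] 936
((254.5, 190.5), (49.0, 15.0), 90.0) [[247.0, 166.0], [262.0, 166.0], [262.0, 215.0], [247.0, 215.0]]
[254.51267746 197.3867101 ] [0.49371109 0.33046472 0.38346079]
```

View pics/3.png

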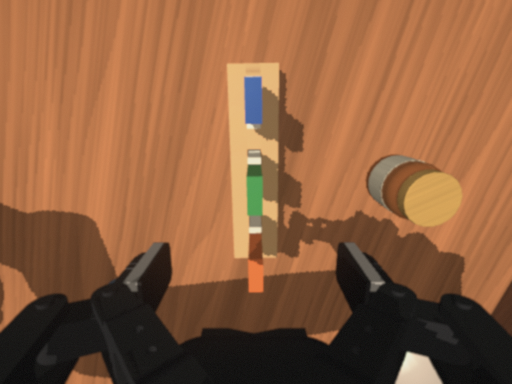

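Picture 3: looking down, green grip between the fingers at column 254.5, caddy aligned with the tool (edges vertical), top face about rows 186–215.

```bash
python3 - <<'E'
from h import *
c=bot.camera("wrist");hsv=cv2.cvtColor(c["frame"],cv2.COLOR_RGB2HSV)
print([(i,int(hsv[i,254,2])) for i in range(160,220,2)])
T=np.array(bot.get_obs()["ee_pos"]);M=rot(bot.get_obs()["tcp_rot"])
for v in (180,182,184,186,188,215): print(v,((atz(c,(254.8,v),.146)-T)@M*1000).round(1))
for u,v in((245,80),(262,80),(247,200),(262,200),(249,285),(264,285)): print(u,v,((atz(c,(u,v),.146)-T)@M*1000).round(1))
E
python3 -m inch '[[[0,20,0],[0,0,0],85],[[0,45,0],[0,0,0],85],[[0,70,0],[0,0,0],85],[[0,95,0],[0,0,0],85],[[0,115,0],[0,0,0],85],[[0,128,0],[0,0,0],85],[[0,135,0],[0,0,0],85],[[0,136,0],[0,0,0],85],[[0,136,0],[0,0,0],85]]'
```

```text
[(160, 238), (162, 237), (164, 182), (166, 94), (168, 91), (170, 92), (172, 92), (174, 90), (176, 113), (178, 159), (180, 160), (182, 161), (184, 160), (186, 161), (188, 160), (190, 159), (192, 160), (194, 159), (196, 161), (198, 161), (200, 160), (202, 159), (204, 160), (206, 159), (208, 159), (210, 159), (212, 159), (214, 159), (216, 139), (218, 138)]
180 [ 1.  95.5 15.5]
182 [ 1.  95.5 13.7]
184 [ 1.  95.5 11.9]
186 [ 1.  95.5 10.1]
188 [ 1.  95.5  8.3]
215 [  1.   95.5 -16.9]
245 80 [-6.9 95.5 96.2]
262 80 [ 6.5 95.5 96.2]
247 200 [-5.9 95.5 -2.7]
262 200 [ 7.4 95.5 -2.7]
249 285 [ -4.5  95.5 -89.5]
264 285 [ 10.1  95.5 -89.5]
time: 4.1
ee_pos: [0.5126, 0.2609, 0.1063]
tcp_rot: [-90.0, -0.1, 15.1]
wrist_force: [-0.4, 0.2, 1.1]
opening: 0.0847
```

```bash
python3 -m inch '[[[1,1,0],[0,-0.016,0],70],[[1,1,0],[0,-0.016,0],40],[[1,1,0],[0,-0.016,0],20],[[1,1,0],[0,-0.016,0],8],[[1,1,0],[0,-0.016,0],8],[[1,1,0],[0,-0.016,0],8],[[1,1,0],[0,-0.016,0],8],[[1,1,0],[0,-0.016,0],8],[[1,1,0],[0,-0.016,0],8],[[1,1,0],[0,-0.016,0],8]]' 60
```

```text
time: 5.1
ee_pos: [0.5136, 0.2612, 0.1055]
tcp_rot: [-90.0, -0.1, 16.0]
wrist_force: [-1.1, -0.7, 3.5]
opening: 0.0131
```

```bash
python3 -m inch '[[[0,-3,0],[0,0,0],8],[[0,-10,0],[0,0,0],8],[[0,-22,0],[0,0,0],8],[[0,-40,0],[0,0,0],8],[[0,-65,0],[0,0,0],8],[[0,-90,0],[0,0,0],8],[[0,-115,0],[0,0,0],8],[[0,-140,0],[0,0,0],8],[[0,-160,0],[0,0,0],8],[[0,-175,0],[0,0,0],8],[[0,-180,0],[0,0,0],8],[[0,-180,0],[0,0,0],8]]'
python3 - <<'E'
from h import *
o=bot.get_obs();T=np.array(o["ee_pos"]);M=rot(o["tcp_rot"]);print(T,o["tcp_rot"],o["wrist_force"],o["opening"])
print(((np.array([.555,-.181,T[2]])-T)@M*1000).round(1))
E
```

```text
time: 6.3
ee_pos: [0.5136, 0.2612, 0.2864]
tcp_rot: [-90.0, -0.2, 16.0]
wrist_force: [-0.4, -0.7, -1.5]
opening: 0.0132
[0.51359991 0.26116066 0.28642599] [-89.96491271  -0.16835814  16.01453232] [-0.41142672 -0.67197778 -1.47609365] 0.013177750998000783
[ -82.2   -0.5 -436.4]
```

```bash
python3 -m inch '[[[-3,0,-15],[0,0.01,0],8],[[-8,0,-40],[0,0.02,0],8],[[-15,0,-73],[0,0.04,0],8],[[-22,0,-108],[0,0.06,0],8],[[-29,0,-143],[0,0.08,0],8],[[-36,0,-178],[0,0.1,0],8],[[-43,0,-213],[0,0.12,0],8],[[-50,0,-248],[0,0.14,0],8],[[-57,0,-283],[0,0.16,0],8],[[-64,0,-318],[0,0.18,0],8],[[-71,0,-353],[0,0.2,0],8],[[-78,0,-388],[0,0.22,0],8],[[-85,0,-423],[0,0.23,0],8],[[-92,0,-456],[0,0.24,0],8],[[-98,0,-485],[0,0.244,0],8],[[-101,0,-500],[0,0.244,0],8],[[-102,0,-503],[0,0.244,0],8],[[-102,0,-503],[0,0.244,0],8],[[-102,0,-503],[0,0.244,0],8]]'
python3 - <<'E'
from h import *
c=bot.camera("wrist");cv2.imwrite("pics/4.png",c["frame"][:,:,::-1]);np.save("w.npy",c["frame"])
for n in("slot_mouth","slicer"):
    print(n,[(x["box"],round(x["confidence"],2)) for x in bot.search_frame(c,n)[:2]])
o=bot.get_obs();T=np.array(o["ee_pos"]);M=rot(o["tcp_rot"]);print(T,o["tcp_rot"])
print(proj(c,[.555,-.181,.11]))
hsv=cv2.cvtColor(c["frame"],cv2.COLOR_RGB2HSV)
m=((hsv[...,2]<90)).astype(np.uint8)
for k in cv2.findContours(m,0,1)[0]:
    if cv2.contourArea(k)>200:
        r=cv2.minAreaRect(k);print(np.round(r[0],1),np.round(r[1],1),round(r[2],1),[((atz(c,p,.11)-T)@M*1000).round(1).tolist() for p in cv2.boxPoints(r)])
E
```

```text
time: 8.2
ee_pos: [0.5543, -0.2495, 0.286]
tcp_rot: [-89.9, -0.2, 2.1]
wrist_force: [1.0, -0.2, -1.3]
opening: 0.0132
slot_mouth [([182.8, 35.3, 330.5, 281.2], 0.62)]
slicer [([181.4, 37.8, 328.4, 275.6], 0.81)]
[ 0.55444445 -0.24940962  0.28614431] [-89.92881406  -0.1781116    2.11077458]
[256.22439099 115.37273297]
[415.3 226.4] [14.3 77.4] 26.6 [[173.8, 176.6, -105.1], [201.8, 176.8, -14.7], [218.2, 176.8, -22.5], [191.3, 176.6, -114.2]]
[255.5 273. ] [220. 511.] 90.0 [[-288.6, 175.3, 16.1], [293.1, 177.1, 15.5], [376.8, 176.9, -310.1], [-370.7, 174.6, -308.0]]
[255.5 114.5] [77. 45.] 90.0 [[-21.9, 176.2, 107.8], [25.3, 176.4, 107.8], [27.2, 176.3, 27.2], [-23.6, 176.1, 27.3]]
```

View pics/4.png

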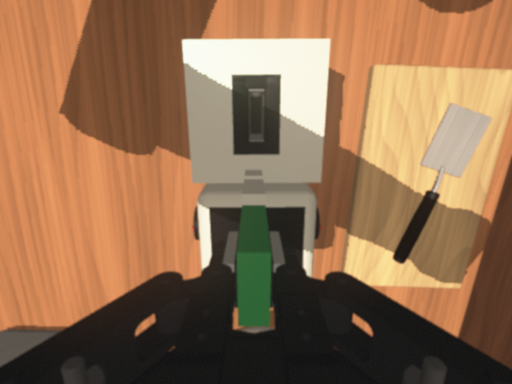

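Picture 4: the slot (black collar) centred about (255.5,114.5), held green cassette at the bottom, clear of it. I'll refine with line fits, and check the camera bias on the held grip.

Run:
```python
from h import *
c=bot.camera("wrist");o=bot.get_obs();T=np.array(o["ee_pos"]);M=rot(o["tcp_rot"])
g=cv2.cvtColor(c["frame"],cv2.COLOR_RGB2GRAY).astype(float)
def edge(prof,lo,hi,sign):
    d=np.diff(cv2.GaussianBlur(prof.reshape(1,-1),(5,1),0).ravel())[lo:hi]*sign;d=np.clip(d,0,None)
    i=d.argmax();s=slice(max(0,i-3),i+4);return lo+(d[s]*np.arange(max(0,i-3),max(0,i-3)+len(d[s]))).sum()/d[s].sum()+.5
def t(uv,z): return (atz(c,uv,z)-T)@M*1000
def vert(rows,lo,hi,sg,z=.11):
    P=np.array([t((edge(g[r],lo,hi,sg),r),z) for r in rows]);a,b=np.polyfit(P[:,2],P[:,0],1);res=P[:,0]-a*P[:,2]-b
    return np.degrees(a).round(2),P[:,0].mean().round(2),res.std().round(2)
def hor(cols,lo,hi,sg,z=.11):
    P=np.array([t((u,edge(g[:,u],lo,hi,sg)),z) for u in cols]);a,b=np.polyfit(P[:,0],P[:,2],1)
    return np.degrees(a).round(2),P[:,2].mean().round(2)
print("collarL",vert(range(82,150,3),222,245,-1),"R",vert(range(82,150,3),268,292,1))
print("faceL",vert(range(60,175,5),175,200,1),"R",vert(range(60,175,5),312,336,-1))
print("collar top",hor(range(240,274,3),65,85,-1),"bot",hor(range(238,274,3),145,163,1))
print("face top",hor(range(200,315,5),30,48,1))
z=T[2]-.1055+.146
hsv=cv2.cvtColor(c["frame"],cv2.COLOR_RGB2HSV);m=((hsv[...,0]>45)&(hsv[...,0]<85)&(hsv[...,1]>90))
for v in(205,225,240,250,252,255,260,280,300,320,325):
    u=np.where(m[v])[0]; print(v,u.min(),u.max(),int(g[v,256]),t((u.min(),v),z).round(1),t((u.max()+1,v),z).round(1))
q=cv2.resize(c["frame"][60:345,180:330],None,fx=2.1,fy=2.1,interpolation=cv2.INTER_CUBIC);cv2.imwrite("pics/5.png",q[:,:,::-1])
```

```text
collarL (np.float64(-0.12), np.float64(-23.46), np.float64(0.18)) R (np.float64(-0.56), np.float64(27.81), np.float64(0.3))
faceL (np.float64(6.06), np.float64(-74.22), np.float64(4.63)) R (np.float64(-0.07), np.float64(77.48), np.float64(0.12))
collar top (np.float64(0.43), np.float64(109.43)) bot (np.float64(0.08), np.float64(26.32))
face top (np.float64(0.23), np.float64(143.32))Traceback (most recent call last):
  File "<stdin>", line 21, in <module>
    return umr_minimum(a, axis, None, out, keepdims, initial, where)
ValueError: zero-size array to reduction operation minimum which has no identity
```

Run:
```python
from h import *
c=bot.camera("wrist");o=bot.get_obs();T=np.array(o["ee_pos"]);M=rot(o["tcp_rot"])
g=cv2.cvtColor(c["frame"],cv2.COLOR_RGB2GRAY)
def t(uv,z): return (atz(c,uv,z)-T)@M*1000
z=T[2]-.1055+.146
hsv=cv2.cvtColor(c["frame"],cv2.COLOR_RGB2HSV);m=((hsv[...,0]>40)&(hsv[...,0]<90)&(hsv[...,1]>80))
for v in range(208,326,6):
    u=np.where(m[v])[0]
    if len(u): print(v,u.min(),u.max(),int(hsv[v,254,2]),t((u.min(),v),z).round(1),t((u.max()+1,v),z).round(1))
q=cv2.resize(c["frame"][60:345,180:330],None,fx=2.1,fy=2.1,interpolation=cv2.INTER_CUBIC);cv2.imwrite("pics/5.png",q[:,:,::-1])
```

```text
208 242 265 76 [ -4.5 -40.5  37.3] [  4.7 -40.4  37.3]
214 241 266 75 [ -4.9 -40.5  34.8] [  5.1 -40.4  34.8]
220 240 266 75 [ -5.3 -40.5  32.3] [  5.1 -40.4  32.3]
226 240 268 75 [ -5.4 -40.5  29.8] [  5.9 -40.4  29.8]
232 239 268 75 [ -5.8 -40.5  27.3] [  6.  -40.4  27.3]
238 239 268 75 [ -5.8 -40.5  24.7] [  6.  -40.5  24.7]
244 238 269 75 [ -6.3 -40.5  22.1] [  6.5 -40.5  22.1]
250 237 270 75 [ -6.7 -40.5  19.5] [  6.9 -40.5  19.5]
256 236 271 99 [ -7.1 -40.5  16.8] [  7.4 -40.5  16.8]
262 236 271 100 [ -7.2 -40.5  14.1] [  7.4 -40.5  14.1]
268 236 271 99 [ -7.2 -40.5  11.3] [  7.5 -40.5  11.3]
274 236 271 99 [ -7.3 -40.5   8.6] [  7.5 -40.5   8.5]
280 237 271 96 [ -6.9 -40.5   5.7] [  7.6 -40.5   5.7]
286 236 271 98 [ -7.4 -40.5   2.9] [  7.6 -40.5   2.8]
292 237 271 97 [ -7.  -40.5  -0. ] [  7.7 -40.5  -0.1]
298 237 270 97 [ -7.1 -40.5  -3. ] [  7.3 -40.5  -3. ]
304 237 270 97 [ -7.1 -40.5  -6. ] [  7.4 -40.5  -6. ]
310 239 268 98 [ -6.3 -40.5  -9. ] [  6.6 -40.5  -9. ]
316 239 269 96 [ -6.4 -40.5 -12.1] [  7.  -40.5 -12.1]
322 239 269 97 [ -6.4 -40.5 -15.2] [  7.1 -40.5 -15.2]
```

View pics/5.png

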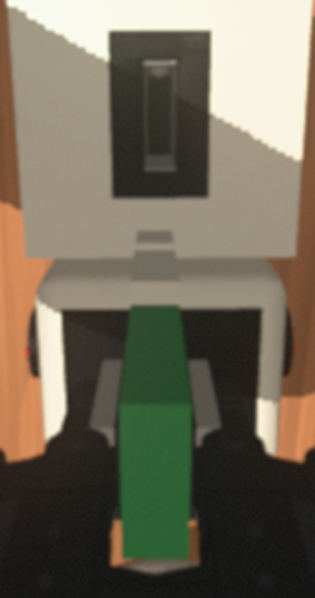

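```bash
python3 -m inch '[[[1,0,12],[0,0,0],8],[[2,0,32],[0,0,0],8],[[2,0,52],[0,0,0],8],[[2,0,64],[0,0,0],8],[[2,0,67.6],[0,0,0],8],[[2,10,67.6],[0,0,0],8],[[2,25,67.6],[0,0,0],8],[[2,42,67.6],[0,0,0],8],[[2,57,67.6],[0,0,0],8],[[2,66,67.6],[0,0,0],8],[[2,70,67.6],[0,0,0],8],[[2,70,67.6],[0,0,0],8],[[2,70,67.6],[0,0,0],8]]'
python3 - <<'E'
from h import *
c=bot.camera("wrist");s=bot.camera("scene");p=bot.camera("top")
o=bot.get_obs();print(o["ee_pos"],o["tcp_rot"],o["wrist_force"],o["torque"])
a=cv2.resize(c["frame"][:,156:356],None,fx=1.5,fy=1.5,interpolation=cv2.INTER_CUBIC)
b=cv2.resize(s["frame"][70:200,130:250],(480,520),interpolation=cv2.INTER_CUBIC)
a=cv2.copyMakeBorder(a,0,max(0,520-a.shape[0]),0,0,0)[:520]
if a.shape[0]>b.shape[0]: b=cv2.copyMakeBorder(b,0,a.shape[0]-b.shape[0],0,0,0)
cv2.imwrite("pics/6.png",np.hstack([a,b])[:,:,::-1])
E
```

```text
time: 9.75
ee_pos: [0.5544, -0.1822, 0.2168]
tcp_rot: [-89.9, -0.2, 2.1]
wrist_force: [-0.6, 0.8, -2.1]
opening: 0.0135
[ 0.55443264 -0.18209709  0.21685562] [-89.95243353  -0.23205835   2.09226428] [ 0.25031091  0.0931766  -1.40021125] [ 0.00726835 -0.02756182  0.05549653]
```

View pics/6.png

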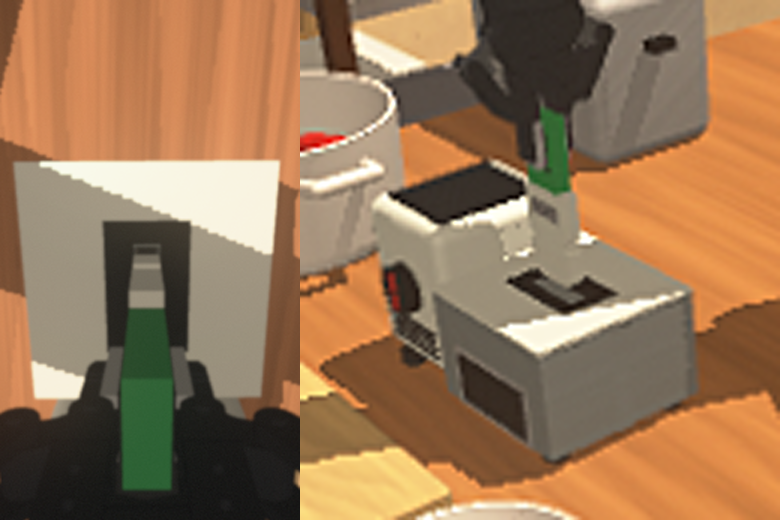

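Picture 6: cassette centred over the collar (both at column ~147 in the crop), foot just above the mouth. Going in slowly.

```bash
python3 -m inch '[[[0,2,0],[0,0,0],8],[[0,4,0],[0,0,0],8],[[0,6,0],[0,0,0],8],[[0,8,0],[0,0,0],8],[[0,10,0],[0,0,0],8],[[0,12,0],[0,0,0],8],[[0,12,0],[0,0,0],8]]'; python3 -m inch '[[[0,1,0],[0,0,0],8],[[0,2,0],[0,0,0],8],[[0,3,0],[0,0,0],8],[[0,3,0],[0,0,0],8]]'; python3 -m inch '[[[0,1,0],[0,0,0],8],[[0,2,0],[0,0,0],8],[[0,3,0],[0,0,0],8],[[0,3,0],[0,0,0],8]]'
```

```text
time: 10.6
ee_pos: [0.5544, -0.182, 0.2045]
tcp_rot: [-89.9, -0.2, 2.1]
wrist_force: [0.6, -0.7, -0.9]
opening: 0.0132
time: 11.0
ee_pos: [0.5544, -0.182, 0.2013]
tcp_rot: [-89.9, -0.2, 2.1]
wrist_force: [-0.2, -0.9, -1.1]
opening: 0.0133
time: 11.4
ee_pos: [0.5543, -0.182, 0.1981]
tcp_rot: [-89.9, -0.2, 2.1]
wrist_force: [-0.6, -0.1, -1.4]
opening: 0.0135
```

```bash
for i in 1; do python3 -m inch '[[[0,1,0],[0,0,0],8],[[0,2,0],[0,0,0],8],[[0,2,0],[0,0,0],8]]'; python3 -m inch '[[[0,1,0],[0,0,0],8],[[0,2,0],[0,0,0],8],[[0,2,0],[0,0,0],8]]'; python3 -m inch '[[[0,1,0],[0,0,0],8],[[0,2,0],[0,0,0],8],[[0,2,0],[0,0,0],8]]'; done | grep -v -e rot -e opening
```

```text
time: 11.7
ee_pos: [0.5543, -0.182, 0.1959]
wrist_force: [0.4, -0.1, -1.0]
time: 12.0
ee_pos: [0.5542, -0.182, 0.1937]
wrist_force: [0.4, 0.2, -0.9]
time: 12.3
ee_pos: [0.5542, -0.1819, 0.1915]
wrist_force: [-0.2, -0.3, -1.4]
```

```bash
(python3 -m inch '[[[0,1,0],[0,0,0],8],[[0,2,0],[0,0,0],8],[[0,2,0],[0,0,0],8]]'; python3 -m inch '[[[0,1,0],[0,0,0],8],[[0,2,0],[0,0,0],8],[[0,2,0],[0,0,0],8]]'; python3 -m inch '[[[0,1,0],[0,0,0],8],[[0,2,0],[0,0,0],8],[[0,2,0],[0,0,0],8]]') | grep -v -e rot -e opening
```

```text
time: 12.6
ee_pos: [0.5541, -0.1819, 0.1893]
wrist_force: [-0.4, 0.1, -1.0]
time: 12.9
ee_pos: [0.554, -0.1819, 0.1871]
wrist_force: [0.1, -0.4, -1.0]
time: 13.2
ee_pos: [0.554, -0.1819, 0.1849]
wrist_force: [0.6, -0.6, -1.7]
```

```bash
(python3 -m inch '[[[0.2,1,0],[0,0,0],8],[[0.4,2,0],[0,0,0],8],[[0.4,2,0],[0,0,0],8]]'; python3 -m inch '[[[0.1,1,0],[0,0,0],8],[[0.1,2,0],[0,0,0],8],[[0.1,2,0],[0,0,0],8]]'; python3 -m inch '[[[0.1,1,0],[0,0,0],8],[[0.1,2,0],[0,0,0],8],[[0.1,2,0],[0,0,0],8]]') | grep -v -e rot -e opening
```

```text
time: 13.5
ee_pos: [0.5544, -0.1818, 0.1827]
wrist_force: [-0.4, -0.1, -1.3]
time: 13.8
ee_pos: [0.5544, -0.1818, 0.1805]
wrist_force: [0.3, 0.5, -1.3]
time: 14.1
ee_pos: [0.5544, -0.1818, 0.1783]
wrist_force: [1.0, 0.3, -1.6]
```

```bash
(python3 -m inch '[[[0.1,1,0],[0,0,0],8],[[0.1,2,0],[0,0,0],8],[[0.1,2,0],[0,0,0],8]]'; python3 -m inch '[[[0.1,1,0],[0,0,0],8],[[0.1,2,0],[0,0,0],8],[[0.1,2,0],[0,0,0],8]]'; python3 -m inch '[[[0.1,1,0],[0,0,0],8],[[0.1,2,0],[0,0,0],8],[[0.1,2,0],[0,0,0],8]]') | grep -v -e rot -e opening
```

```text
time: 14.4
ee_pos: [0.5546, -0.1819, 0.1763]
wrist_force: [-0.6, -0.7, -0.5]
time: 14.7
ee_pos: [0.5549, -0.1823, 0.1748]
wrist_force: [-0.4, -3.0, 3.3]
time: 15.0
ee_pos: [0.5552, -0.1823, 0.1732]
wrist_force: [0.4, -2.8, 3.6]
```

```bash
(python3 -m inch '[[[-0.1,1,0],[0,0,0],8],[[-0.2,2,0],[0,0,0],8],[[-0.2,2,0],[0,0,0],8]]'; python3 -m inch '[[[0,1,0],[0,0,0],8],[[0,2,0],[0,0,0],8],[[0,2,0],[0,0,0],8]]'; python3 -m inch '[[[0,1,0],[0,0,0],8],[[0,2,0],[0,0,0],8],[[0,2,0],[0,0,0],8]]';  python3 -m inch '[[[0,1,0],[0,0,0],8],[[0,2,0],[0,0,0],8],[[0,2,0],[0,0,0],8]]') | grep -v -e opening
```

```text
time: 15.3
ee_pos: [0.5552, -0.1823, 0.1715]
tcp_rot: [-90.0, -0.2, 2.1]
wrist_force: [1.5, -1.2, 3.9]
time: 15.6
ee_pos: [0.5553, -0.1823, 0.1695]
tcp_rot: [-90.0, -0.2, 2.1]
wrist_force: [1.5, -1.6, 2.2]
time: 15.9
ee_pos: [0.5553, -0.1822, 0.1672]
tcp_rot: [-90.0, -0.2, 2.1]
wrist_force: [1.5, -1.8, 1.6]
time: 16.2
ee_pos: [0.5553, -0.1822, 0.1648]
tcp_rot: [-90.0, -0.2, 2.1]
wrist_force: [0.3, -1.4, 1.3]
```

```bash
(python3 -m inch '[[[-0.3,1,0],[0,0,0],8],[[-0.3,2,0],[0,0,0],8],[[-0.3,3,0],[0,0,0],8],[[-0.3,4,0],[0,0,0],8],[[-0.3,4,0],[0,0,0],8]]'; python3 -m inch '[[[0,1,0],[0,0,0],8],[[0,2,0],[0,0,0],8],[[0,3,0],[0,0,0],8],[[0,4,0],[0,0,0],8],[[0,4,0],[0,0,0],8]]'; python3 -m inch '[[[0,1,0],[0,0,0],8],[[0,2,0],[0,0,0],8],[[0,3,0],[0,0,0],8],[[0,4,0],[0,0,0],8],[[0,4,0],[0,0,0],8]]';  python3 -m inch '[[[0,1,0],[0,0,0],8],[[0,2,0],[0,0,0],8],[[0,3,0],[0,0,0],8],[[0,4,0],[0,0,0],8],[[0,4,0],[0,0,0],8]]') | grep -v -e opening -e rot
```

```text
time: 16.7
ee_pos: [0.5549, -0.1822, 0.1604]
wrist_force: [2.0, -2.7, 0.4]
time: 17.2
ee_pos: [0.5549, -0.1822, 0.156]
wrist_force: [1.9, -3.4, 1.2]
time: 17.7
ee_pos: [0.5548, -0.1822, 0.1516]
wrist_force: [0.1, -3.1, 0.8]
time: 18.2
ee_pos: [0.5547, -0.1821, 0.147]
wrist_force: [1.0, -3.4, -2.8]
```

```bash
(python3 -m inch '[[[0,1,0],[0,0,0],8],[[0,1,0],[0,0,0],8]]'; python3 -m inch '[[[0,1,0],[0,0,0],8],[[0,1,0],[0,0,0],8]]';  python3 -m inch '[[[0,1,0],[0,0,0],8],[[0,1,0],[0,0,0],8]]';python3 -m inch '[[[0,1,0],[0,0,0],8],[[0,1,0],[0,0,0],8]]') | grep -v -e rot
```

```text
time: 18.4
ee_pos: [0.5544, -0.1821, 0.1452]
wrist_force: [1.0, -5.0, -4.2]
opening: 0.0134
time: 18.6
ee_pos: [0.5541, -0.1819, 0.1431]
wrist_force: [1.3, -2.9, -8.5]
opening: 0.0133
time: 18.8
ee_pos: [0.5541, -0.1815, 0.142]
wrist_force: [1.3, -1.2, -3.8]
opening: 0.0132
time: 19.0
ee_pos: [0.5541, -0.1814, 0.1414]
wrist_force: [0.3, -2.0, 2.1]
opening: 0.0134
```

```bash
(python3 -m inch '[[[0,0.5,0],[0,0,0],8],[[0,0.5,0],[0,0,0],8]]'; python3 -m inch '[[[0,0.6,0],[0,0,0],8],[[0,0.6,0],[0,0,0],8],[[0,0.6,0],[0,0,0],8]]') ; python3 -c "
from h import *
for i in range(3): bot.camera('wrist');o=bot.get_obs();print(o['ee_pos'][2],o['wrist_force'])"
```

```text
time: 19.2
ee_pos: [0.5542, -0.1814, 0.1414]
tcp_rot: [-89.8, -0.0, 2.1]
wrist_force: [0.0, -1.2, 2.6]
opening: 0.0134
time: 19.5
ee_pos: [0.5543, -0.1814, 0.1411]
tcp_rot: [-89.8, -0.0, 2.1]
wrist_force: [-1.3, -1.6, 5.0]
opening: 0.0132
0.14111724421738497 [-1.42595092 -1.03850092  4.5013328 ]
0.1411108306416663 [-0.87155257 -2.56366851  6.03020537]
0.14110804600201388 [-1.46380304 -1.80738527  5.95362893]
```

```bash
(python3 -m inch '[[[0,0.8,0],[0,0,0],8],[[0,0.8,0],[0,0,0],8],[[0,0.8,0],[0,0,0],8]]') ; python3 -c "
from h import *
for i in range(3): bot.camera('wrist');o=bot.get_obs();print(o['ee_pos'][2],o['wrist_force'])"
```

```text
time: 19.95
ee_pos: [0.5543, -0.1815, 0.1409]
tcp_rot: [-89.9, -0.1, 2.1]
wrist_force: [-1.1, -2.3, 7.5]
opening: 0.0133
0.14092658533765348 [-2.79472517 -1.67930632  6.10225206]
0.14090618741138633 [-2.63894687 -1.85900552  6.6342082 ]
0.14093042231542746 [-1.55287123 -1.63933893  7.83593083]
```

```bash
(python3 -m inch '[[[0,1,0],[0,0,0],8],[[0,1,0],[0,0,0],8],[[0,1,0],[0,0,0],8]]') ; python3 -c "
from h import *
for i in range(4): bot.camera('wrist');o=bot.get_obs();print(o['ee_pos'][2],o['wrist_force'])"
```

```text
time: 20.4
ee_pos: [0.5543, -0.1816, 0.1408]
tcp_rot: [-89.9, -0.1, 2.1]
wrist_force: [-2.8, -1.3, 9.7]
opening: 0.0135
0.14077216769191508 [-2.47531714 -1.98257757  8.88184592]
0.14080123207885414 [-2.0938379  -1.95611393  8.26996235]
0.14076540708894006 [-2.35517451 -2.04045448  8.49061405]
0.14078348359536433 [-3.10070474 -2.3053943   8.02624069]
```

```bash
(python3 -m inch '[[[0,1.2,0],[0,0,0],8],[[0,1.2,0],[0,0,0],8],[[0,1.2,0],[0,0,0],8]]') ; python3 -c "
from h import *
for i in range(4): bot.camera('wrist');o=bot.get_obs();print(o['ee_pos'][2],o['wrist_force'])"
```

```text
time: 20.9
ee_pos: [0.5543, -0.1816, 0.1407]
tcp_rot: [-89.9, -0.1, 2.1]
wrist_force: [-3.3, -1.6, 10.0]
opening: 0.0133
0.14070293389807825 [-3.67124408 -1.27734511 10.63983061]
0.14070686346743266 [-3.51660243 -1.14621548 10.29624479]
0.1406942232310691 [-3.99551094 -2.22670686 10.58150324]
0.14067214984419316 [-4.39943488 -0.86699842 10.76821557]
```

Net push ≈ 11–12 N, with the snap felt earlier. Releasing.

```bash
python3 -m inch '[[[0,-0.3,0],[0,0,0],16],[[0,-0.3,0],[0,0,0],20],[[0,-0.3,0],[0,0,0],30],[[0,-0.3,0],[0,0,0],40],[[0,-0.3,0],[0,0,0],50],[[0,-0.3,0],[0,0,0],50],[[0,-0.3,0],[0,0,0],50]]'; python3 -m inch '[[[0,-5,0],[0,0,0],50],[[0,-15,0],[0,0,0],50],[[0,-30,0],[0,0,0],50],[[0,-50,0],[0,0,0],50],[[0,-70,0],[0,0,0],50],[[0,-90,0],[0,0,0],50],[[0,-110,0],[0,0,0],50],[[0,-120,0],[0,0,0],50],[[0,-120,-20],[0,0,0],50],[[0,-120,-50],[0,0,0],50],[[0,-120,-70],[0,0,0],50],[[0,-120,-70],[0,0,0],50]]'
python3 - <<'E'
from h import *
c=bot.camera("wrist");s=bot.camera("scene")
a=c["frame"][:,106:406]
b=cv2.resize(s["frame"][80:230,130:360],(490,320),interpolation=cv2.INTER_CUBIC);b=cv2.copyMakeBorder(b,0,64,0,0,0)
cv2.imwrite("pics/7.png",np.hstack([a,b])[:,:,::-1])
print(bot.get_obs()["wrist_force"])
hsv=cv2.cvtColor(c["frame"],cv2.COLOR_RGB2HSV);m=((hsv[...,0]>40)&(hsv[...,0]<90)&(hsv[...,1]>80)).astype(np.uint8)
k=max(cv2.findContours(m,0,1)[0],key=cv2.contourArea);print(cv2.minAreaRect(k))
zt=.1407-.0995+.14
for dx,dy in((-18,0),(18,0)): 
    print(proj(c,[.5543-.001*dx*np.sin(.0366),-.1816+.001*dx,zt]))
E
```

```text
time: 21.8
ee_pos: [0.5543, -0.1816, 0.141]
tcp_rot: [-89.9, -0.1, 2.1]
wrist_force: [-0.6, 0.1, 0.4]
opening: 0.05
time: 23.0
ee_pos: [0.5563, -0.2539, 0.2601]
tcp_rot: [-89.9, -0.1, 1.9]
wrist_force: [0.1, 0.1, -0.4]
opening: 0.0499
[ 0.78702488 -0.00729873  0.6245896 ]
((253.0, 111.5), (49.0, 20.0), 90.0)
[254.1752704  136.03053447]
[254.07641354  86.15105382]
```

View pics/7.png

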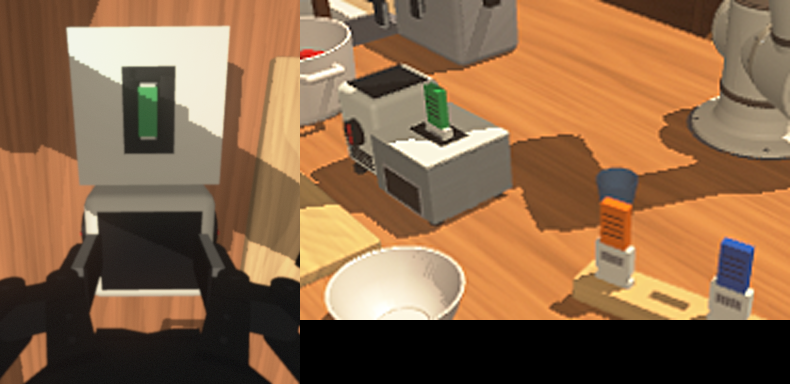

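Picture 7: the green cassette stands upright in the slot at about (148,110) in the left crop, where I expected it. The orange and blue cassettes are still in the caddy.

```bash
python3 -c "
from workcell import bot
print(bot.job_done())"
```

```text
the job is handed in; nothing more can be done
None
```

The green cassette is in the slicer slot and has been released. I handed the job in at about 23 s of the 64 s allowed.

- **Insertion:** I felt the ball about 34 mm below the mouth, taking roughly 5 N to push past. The notch then drew the cassette down at about 67 mm, which I took as the click. I pressed on to about 12 N in total (wrist reading corrected for the cassette's weight), at about 69 mm depth, inside the 50–80 mm range. The highest force I saw was about 12 N, with side forces up to 5 N.
- **Last checks:** After letting go, the pictures show it upright and within about 1 px (roughly 1 mm) of where I expected it. The orange and blue cassettes are still in the caddy. The gripper was clear and touching nothing.
- **Not certain:** The pad's travel can't be read directly. Force rose by about 9 N per mm instead of the pad's 5, probably because the ball was also pushing, and rose more steeply at the end. I therefore infer at least 0.8 mm of pad press and did not measure it. The 12 N push is slightly over the pad's 11 N.

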